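# Break the desiccator lid free and hold it ajar

### The arm

A 6-joint arm with a two-finger parallel gripper is mounted at the origin on a cart in front of the work surface, level with it; the furniture and walls round the work are solid. World frame = base frame: x ahead of the robot, y to its left, z up, the work surface at z = 0. Lengths are in m, angles in rad, forces in N, time in s.
With the tool pointing down it reaches from about 0.4 to 0.925 m from the base axis. Payload 3.4 kg.
Tool frame: the origin (TCP) lies on the centre line of the jaws, within the pads' length; the fingertips stand 8 mm ahead of it and the grasp point (between the pads) lies 11 mm behind it (arm.tip_reach is the distance from the TCP to the fingertips, in m); z points along the fingers, y is the line along which they close (so a half turn about z gives the same grasp; the last joint's range is limited). The gripper opens to 85 mm and grips with 20 to 120 N. Pads are 22 mm wide; open, the fingers measure 114 mm over their backs; the gripper's body (76 mm by 85 mm) begins 54 mm behind the grasp point. The pads swing forward as they close: fully open they stand 13 mm farther back than shut.
Start: joints at [1.052, 0.307, 1.506, -0, 1.328, -0.073], TCP at [0.248, 0.519, 0.239] pointing down, gripper open.
Joint ranges: [-3.12, 3.12], [-1.05, 2.28], [0.14, 2.33], [-1.42, 4.57], [0.1, 2.73], [-2.68, 2.68]. Speed limits (rad/s): [2.57, 2.57, 3.14, 3.14, 3.14, 3.14].

### API

Orientations are given as a unit quaternion [w, x, y, z].
In Python, from station import arm, optics gives the robot as it stands.
- The arm moves only by the tool arm_command, never from a script. Its argument "deltas" is a list of rows, each a list of 2 entries, a list of its own where there are three numbers: the shift along the tool's x, y, z in cm, then the turn, a rotation vector about the tool's x, y, z in degrees. A call has exactly 5 rows; each row is the pose to reach, as a shift and turn from the pose commanded when the call began, along the tool's axes at that moment; what a row does not reach only later rows make up. A row lasts 1/10 s, in which the tool goes at most 50 mm and 8.59 degrees, less where a joint would pass 70% of its speed; a pose out of reach is approached as far as the arm can. A call with a gripper value outside its range is refused whole. "claw" is the closure in counts, from 0 (fully open) to 255 (shut), set as the call begins (left out, the last holds). The fingers move at their own pace and stop on an object; "force" is the grip in N (left out, the last holds). Time passes only in rows, so rows that repeat a pose let the fingers close, or fill a call up. It gives the time, the measured TCP pose, the force, the opening and the grip force at its end, in the units of the state.
- arm.observe(): the state, without advancing time (a new reading comes with each control period).
- optics.capture(name): name is "scene" or "side" or "wrist"; returns the picture (480x640x3 uint8, red, green, blue); there is no depth.
- optics.calibration(name): a dict with "fx", "fy", "cx", "cy" (pixels), "position" and "orientation" of the camera in the world. Camera axes: x right, y down, z forward; pixel columns grow to the right and rows downward; lengths in m; the calibration is good to about 2 mm. A picture is of the moment at which its call begins: read the wrist's pose just before it. calibration takes no time and is no camera call; for the wrist camera it gives the pose at the moment of the call.
- arm.close_job(): hands the job in; it is judged then, once.
The state is a dict: "time_s": time; "joint_pos": joint angles; "joint_velocities": joint speeds; "joint_efforts": joint torques, N m; "ee_pos": TCP position; "tcp_rot": TCP orientation; "ft_force": force on the tool from outside, world axes, zero at the start; "wrist_torque": the same for the moment, N m; "gripper_width": finger opening in m; "grasp_force": force on a finger pad.
Only numpy, scipy, OpenCV 4.12 (cv2) and the standard library are available. Lean on these libraries where they do the work, as an engineer would, in place of code of your own. Each camera call takes 0.05 s, during which the arm holds its last target. There are 200 camera calls.

### The job

Get the desiccator ready to be loaded: first set the porcelain crucible gently down, upright and squarely, on the small top plate of the crucible stand and let go of it. Then take the desiccator's lid by its handle, pull it straight up until its sticky seal gives, without tearing it right off the box, and keep holding it level just over the rim, with a gap of two to three centimetres, so that the air inside can even out: finish while still holding the lid there. Leave the other things on the worktop where they are.

Things in the scene. Friction and masses are not known exactly. Their poses are not given: they have to be found in the camera images.
- crucible: Small white porcelain crucible, an open cup 40 mm across at the rim, about 30 mm across at the foot, 30 mm high, 35 g. Loose; stands upright on the worktop at the start. Origin at the centre of its underside, z up through the mouth. Gripped across the outside from above.
- stand: Crucible stand: a round base plate 64 mm across, a thin stem 14 mm across, and a flat round top plate 38 mm across whose upper face is 50 mm above the worktop. Fixed to the worktop. Origin at the centre of the base's underside, z up. The stand and the crucible may be either way round on the right part of the worktop.
- stand_top (a point): Centre of the upper face of the stand's top plate, 50 mm above the worktop.
- chamber: Desiccator: an oblong steel box 100 mm (its x) by 140 mm (its y) by 80 mm high with a rubber gasket on its rim and a dark spring housing outside each end wall; fixed to the worktop, turned at most about 0.15 rad. Origin at the centre of its underside, z up.
- rim (a point): Centre of the box's mouth, at the height of the gasket on which the lid lies: 80 mm above the worktop. Fixed to the chamber.
- lid: The desiccator's loose flat grey lid, 104 x 144 x 8 mm, about 0.25 kg, lying on the rim. Origin at the middle of its underside, axes as the chamber's when shut; its height above rim is the gap. The seal under both ends resists a pull with about 10 to 20 N just as the lid starts to lift, fades by 7 mm of gap, then pushes up a little until about 13 mm, where the lid would rest if let go. Above that only its weight pulls.
- lid_handle (a point): Grip point on the lid's handle, 32 mm above the lid's origin (112 mm above the worktop when shut), at the lid's middle. The handle is an upright black rib, flat-sided, 46 mm long (lid's x), 16 mm thick (lid's y), its top 38 mm above the lid's upper face (46 mm above the lid's origin). Pinch it from above across its thickness, fingers closing along the lid's y, firmly.
- petri_dish_0: Bystander, loose: shallow glass petri dish, 63 mm across, 15 mm high. Origin at the centre of its underside. Not part of the job.
- weight_0: Bystander, loose: calibration weight with a knob, 28 mm across, 35 mm high. Origin at the centre of its underside. Not part of the job.
- vial_3: Bystander, loose: capped sample vial, 27 mm across, 59 mm high. Origin at the centre of its underside. Not part of the job.
- stopper_0: Bystander, loose: rubber stopper, 25 mm across, 24 mm high. Origin at the centre of its underside. Not part of the job.
- beaker_250: Bystander, loose: glass beaker, 77 mm across, 92 mm high. Origin at the centre of its underside. Not part of the job.
- conical_flask: Bystander, loose: stoppered conical flask, 66 mm across, 111 mm high. Origin at the centre of its underside. Not part of the job.
- power_adapter: Bystander, loose: black mains adapter, 47x86x31 mm. Origin at the centre of its underside. Not part of the job.
- spanner_13: Bystander, loose: flat steel spanner, 177 mm long, 30 mm wide, 6 mm thick. Origin at the centre of its underside. Not part of the job.
Not all that is in view belongs to the job. What is shaped like the crucible but orange or turquoise is not meant.

How it is judged:
On the way, in this order (a step that is already met when the one before it is completed fails the run):
1. the crucible stands upright and free on the stand's top plate while the lid is still shut (contact force between crucible and stand above 0.1 N and horizontal distance between crucible and stand_top below 0.013 m and z of crucible in the frame of stand_top between -0.003 and 0.005 m and angle between crucible's own z axis and vertical below 0.12 rad and contact force between crucible and the fingers below 0.05 N and linear speed of crucible below 0.03 m/s and z of lid in the frame of rim below 0.004 m), for 0.3 s.
2. the lid is broken free of its seal and held just over the rim by the robot (z of lid in the frame of rim between 0.016 and 0.042 m and angle between lid's own z axis and vertical below 0.2 rad and horizontal distance between lid and rim below 0.025 m and contact force between the fingers and lid above 0.5 N and contact force between lid and chamber below 0.1 N), for 0.2 s.
At the end, for the whole second after the job is handed in: The fingers alone carry the lid (over 0.5 N, box contact under 0.1 N), still (20 mm/s), level (0.2 rad), centred over the box (25 mm), 16 to 42 mm above the rim; the crucible stands free, upright (0.12 rad) and still on the stand's top plate, within 13 mm of its centre (all of step 2 and linear speed of lid below 0.02 m/s and contact force between crucible and stand above 0.1 N and horizontal distance between crucible and stand_top below 0.013 m and z of crucible in the frame of stand_top between -0.003 and 0.005 m and angle between crucible's own z axis and vertical below 0.12 rad and contact force between crucible and the fingers below 0.05 N and linear speed of crucible below 0.03 m/s); the arm keeps its last pose, push and grip.
It fails at once if the lid is torn off: more than 80 mm above the rim (z of lid in the frame of rim above 0.08 m).
It fails at once if the crucible is tipped over (angle between crucible's own z axis and vertical above 0.6 rad).
It fails at once if the crucible is dropped: it falls freely by more than about 2 cm (linear speed of crucible above 0.6 m/s and contact force between crucible and the fingers below 0.05 N).
It fails at once if another thing on the worktop is moved by more than 30 mm (distance of any of petri_dish_0, weight_0, vial_3, stopper_0, beaker_250, conical_flask, power_adapter, spanner_13 from where it was at the start of the episode above 0.03 m).
It also fails if it takes over 58 s, if anything falls off the work surface, if the arm or the gripper's body presses on something with over 40 N, if the wrist force passes 120 N, or if a joint passes its speed limit or range.

## Working session

There is one attempt and no reset: what is moved stays moved. The work goes in short steps, Python scripts to look and compute and a tool call to move; the robot and the scene stay as the last step left them, time stands still between calls to the robot, and variables do not carry over. Pictures are saved under pics/ and viewed, at most 12 in all, crops included, and the job is handed in when it is done.

Besides the shell and the picture viewer there is one more tool, called as name(argument=value, ...), one argument or row to a line, values as JSON. arm_command: Moves the arm, as the interface text tells. Its arguments: {"type":"object","properties":{"deltas":{"type":"array"},"claw":{"type":"number"},"force":{"type":"number"}},"required":["deltas"]}

```bash
mkdir -p pics
cat > h.py <<'E'
import numpy as np, cv2
from scipy.spatial.transform import Rotation as R
from station import arm, optics
def rot(q): return R.from_quat([q[1],q[2],q[3],q[0]])
def ray(c,u,v):
    d=rot(c['orientation']).apply([(u-c['cx'])/c['fx'],(v-c['cy'])/c['fy'],1.]); return np.array(c['position']),d
def onz(c,u,v,z):
    p,d=ray(c,u,v); return p+d*(z-p[2])/d[2]
def proj(c,P):
    q=rot(c['orientation']).inv().apply(np.array(P)-c['position']); return c['fx']*q[0]/q[2]+c['cx'],c['fy']*q[1]/q[2]+c['cy']
def save(n,im): cv2.imwrite(f'pics/{n}.png',im[:,:,::-1])
E
python3 - <<'E'
from h import *
for n in ('scene','side'):
    save(n+'0',optics.capture(n)); c=optics.calibration(n); print(n,c, rot(c['orientation']).as_matrix().round(2).tolist())
s=arm.observe(); print(s['ee_pos'],s['tcp_rot'],arm.tip_reach,s['gripper_width'])
E
```

```text
scene {'fx': 623.5861922156759, 'fy': 623.5861922156759, 'cx': 332.54860964732677, 'cy': 241.11275161058234, 'position': array([-0.36608365, -0.96368379,  1.13440669]), 'orientation': array([-0.41246137,  0.83761193, -0.31768459,  0.16540366])} [[0.74, -0.4, 0.54], [-0.67, -0.46, 0.59], [0.02, -0.8, -0.61]]
side {'fx': 439.7919141726161, 'fy': 439.7919141726161, 'cx': 325.6612786381028, 'cy': 238.24532194703997, 'position': array([-0.06673678,  0.91615384,  0.83683095]), 'orientation': array([ 0.14507935, -0.2666714 ,  0.84718749, -0.436018  ])} [[-0.82, -0.33, 0.48], [-0.58, 0.48, -0.66], [-0.01, -0.82, -0.58]]
[0.24764119 0.51826888 0.2384837 ] [-2.65049907e-04  2.21055666e-01  9.75260763e-01 -8.75175100e-04] 0.008 0.08563260781803332
```

View pics/scene0.png

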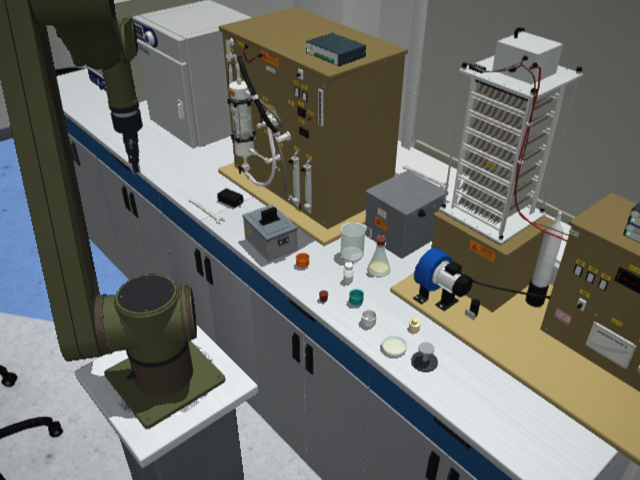

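View pics/side0.png

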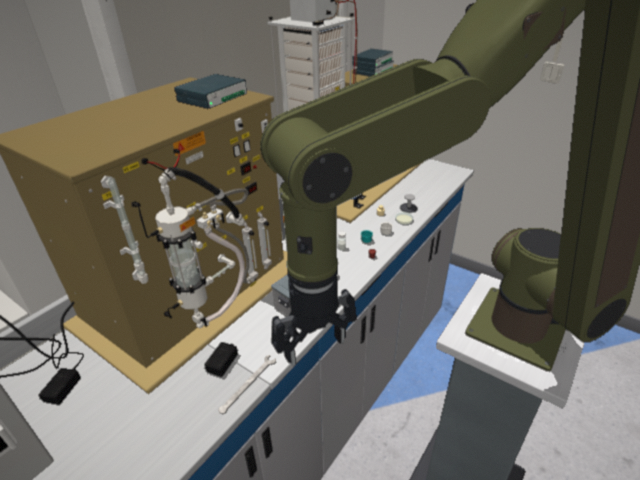

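The scene view shows the box with its lid and black handle near (268,222), the stand at (425,355), and a whitish cup at (369,319). There are also an orange cup (302,260) and a turquoise one (356,297). Only the white cup at (369,319) fits "white porcelain", so I'll check it in an enlarged crop.

Run:
```python
from h import *
im=cv2.imread('pics/scene0.png')
a=cv2.resize(im[280:380,330:450],None,fx=5,fy=5,interpolation=cv2.INTER_CUBIC)
cv2.imwrite('pics/crop1.png',a)
b=cv2.resize(im[195:265,235:310],None,fx=8,fy=8,interpolation=cv2.INTER_CUBIC)
cv2.imwrite('pics/crop2.png',b)
```

```text
(no output)
```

View pics/crop1.png

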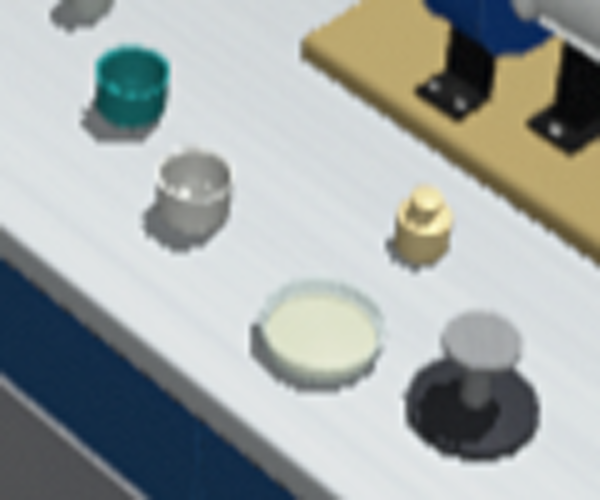

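View pics/crop2.png

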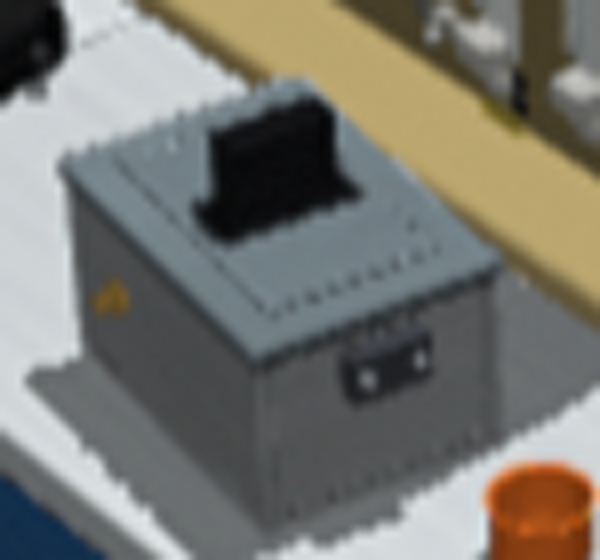

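The crop confirms it: the whitish cup has its rim centre at crop (194,179), about pixel (368.4,315.4), and the stand's grey top plate is at crop (482,342). Lid corners in crop2 are (62,160), (258,355), (500,262) and (300,80).

Run:
```python
from h import *
c=optics.calibration('scene')
f=lambda x,y,s,ox,oy:((x+.5)/s-.5+ox,(y+.5)/s-.5+oy)
A=lambda x,y:f(x,y,5,330,280); B=lambda x,y:f(x,y,8,235,195)
print('cruc',onz(c,*A(194,179),.03).round(4),'w',np.linalg.norm(onz(c,*A(157,180),.03)-onz(c,*A(231,180),.03)))
print('top',onz(c,*A(482,342),.05).round(4),'w',np.linalg.norm(onz(c,*A(443,342),.05)-onz(c,*A(521,342),.05)))
print('base',onz(c,*A(472,407),.004).round(4))
for n,p in dict(petri=(321,335),weight=(423,240)).items(): print(n,onz(c,*A(*p),.012).round(3))
P=[onz(c,*B(*p),.088)[:2] for p in((62,160),(258,355),(500,262),(300,80))]
P=np.array(P);print(P.round(3),P.mean(0).round(4),np.linalg.norm(np.roll(P,-1,0)-P,axis=1).round(3))
e=(P[0]-P[1]+P[3]-P[2]);print('y axis yaw',np.degrees(np.arctan2(-e[0],e[1])));e=(P[2]-P[1]+P[3]-P[0]);print('x yaw',np.degrees(np.arctan2(e[1],e[0])))
print('handle top corners',[onz(c,*B(*p),.126).round(3)[:2] for p in((212,135),(325,97))])
print('orange/teal',onz(c,302,257,.03).round(3),onz(c,356,293,.03).round(3),'vial',onz(c,348,265,.059).round(3),'beaker',onz(c,353,229,.092).round(3),'stopper',onz(c,323,294,.024).round(3))
s=arm.observe();print(rot(s['tcp_rot']).as_matrix().round(3))
```

```text
cruc [ 0.4788 -0.1849  0.03  ] w 0.03753991235253367
top [ 0.4887 -0.3664  0.05  ] w 0.03681723908270688
base [ 0.4895 -0.3658  0.004 ]
petri [ 0.463 -0.291  0.012]
weight [ 0.549 -0.28   0.012]
[[0.452 0.318]
 [0.435 0.176]
 [0.533 0.164]
 [0.55  0.303]] [0.4927 0.2403] [0.142 0.099 0.14  0.099]
y axis yaw -7.031821402335117
x yaw -7.936684821753567
handle top corners [array([0.472, 0.249]), array([0.517, 0.242])]
orange/teal [0.503 0.107 0.03 ] [ 0.514 -0.103  0.03 ] vial [ 0.552 -0.029  0.059] beaker [0.645 0.05  0.092] stopper [ 0.45  -0.044  0.024]
[[-0.902  0.431 -0.001]
 [ 0.431  0.902 -0.002]
 [ 0.    -0.002 -1.   ]]
```

arm_command(
  deltas=[
    [[-4.9, -1, 0], [0, 0, 8.5]],
    [[-9.8, -2, 0], [0, 0, 17]],
    [[-14.7, -3, 0], [0, 0, 25.5]],
    [[-19.6, -4, 0], [0, 0, 34]],
    [[-24.5, -4.9, 0], [0, 0, 42.5]],
  ],
  claw=0,
  force=20,
)

```text
time_s: 0.6
ee_pos: [0.4488, 0.3674, 0.2389]
tcp_rot: [-0.0, 0.562, 0.827, -0.0]
ft_force: [0.2, 0.9, 0.4]
gripper_width: 0.0855
grasp_force: 0.0
```

```bash
cat > to.py <<'E'
from h import *
import sys
# to.py x y z yangle : delta in tool axes (cm) and turn (deg)
s=arm.observe(); r=rot(s['tcp_rot']); m=r.as_matrix()
print('t',round(s['time_s'],2),'pos',np.round(s['ee_pos'],4),'yang',np.degrees(np.arctan2(m[1,1],m[0,1])).round(2),'tilt',m[:,2].round(3),'w',round(s['gripper_width'],4),'F',np.round(s['ft_force'],1),'g',round(s['grasp_force'],1))
if len(sys.argv)>4:
    x,y,z,a=map(float,sys.argv[1:5]); a=np.radians(a)
    Y=[np.cos(a),np.sin(a),0]; Z=[0,0,-1]; T=R.from_matrix(np.c_[np.cross(Y,Z),Y,Z])
    print('delta cm',(100*r.inv().apply(np.array([x,y,z])-s['ee_pos'])).round(2),'turn',(r.inv()*T).as_rotvec(True).round(2))
E
python3 to.py .479 -.185 .15 0
```

```text
t 0.6 pos [0.4488 0.3674 0.2389] yang 21.63 tilt [-0.001 -0.    -1.   ] w 0.0855 F [0.2 0.9 0.4] g 0.0
delta cm [-52.46 -17.54   8.91] turn [-5.000e-02  2.000e-02  2.163e+01]
```

arm_command(
  deltas=[
    [[-4.7, -1.58, 0], [0, 0, 4.3]],
    [[-9.4, -3.16, 0], [0, 0, 8.6]],
    [[-14.1, -4.74, 0], [0, 0, 13]],
    [[-18.8, -6.32, 0], [0, 0, 17.3]],
    [[-23.5, -7.9, 0], [0, 0, 21.6]],
  ],
)

```text
time_s: 1.1
ee_pos: [0.462, 0.1195, 0.239]
tcp_rot: [-0.0, 0.706, 0.708, -0.0]
ft_force: [1.4, -0.3, 0.7]
gripper_width: 0.0854
grasp_force: 0.0
```

arm_command(
  deltas=[
    [[-4.8, 0, 0], [0, 0, 0]],
    [[-9.6, 0, 0], [0, 0, 0]],
    [[-14.4, 0, 0], [0, 0, 0]],
    [[-19.2, 0, 1], [0, 0, 0]],
    [[-24, 0, 2], [0, 0, 0]],
  ],
)

```text
time_s: 1.6
ee_pos: [0.4637, -0.1204, 0.2193]
tcp_rot: [0.0, 0.705, 0.709, 0.0]
ft_force: [1.1, 0.4, -0.3]
gripper_width: 0.0854
grasp_force: 0.0
```

```bash
python3 to.py .479 -.185 .15 0
python3 - <<'E'
from h import *
c=optics.calibration('wrist');save('w1',optics.capture('wrist'));print(c['position'],proj(c,[.479,-.185,.03]))
E
```

```text
t 1.6 pos [ 0.4637 -0.1204  0.2193] yang 0.36 tilt [ 0.001 -0.    -1.   ] w 0.0854 F [ 1.1  0.4 -0.3] g 0.0
delta cm [-6.46  1.49  6.93] turn [0.05 0.01 0.36]
[ 0.46301604 -0.04168043  0.35433124] (np.float64(337.2843473002033), np.float64(274.94587911740086))
```

View pics/w1.png

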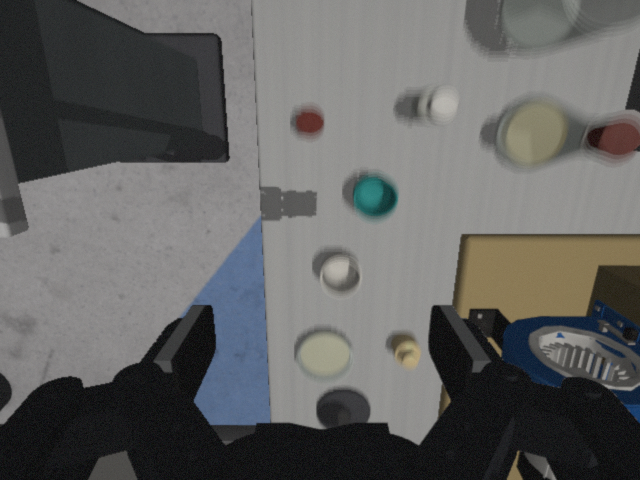

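The wrist view shows the white crucible's rim at about (340,274) against a predicted (337,275). The turquoise cup is at (375,196) and the stand at (343,410). I'll refine the crucible by its rim contour while moving in.

Run:
```python
from h import *
c=optics.calibration('wrist'); im=cv2.imread('pics/w1.png'); g=cv2.cvtColor(im,6)
for (x0,y0,x1,y1,h,rmin,rmax) in((305,240,380,310,.03,17,25),(305,380,385,440,.05,15,24)):
    s=cv2.resize(g[y0:y1,x0:x1],None,fx=4,fy=4,interpolation=cv2.INTER_CUBIC)
    h=cv2.HoughCircles(s,cv2.HOUGH_GRADIENT,1,20,param1=100,param2=15,minRadius=rmin*4,maxRadius=rmax*4)
    for q in (h[0][:3] if h is not None else []):
        u,v=(q[0]+.5)/4-.5+x0,(q[1]+.5)/4-.5+y0
        P=onz(c,u,v,[.03,.05][x0==305 and y0==380]); d=np.linalg.norm(P-c['position']);print(round(u,1),round(v,1),'diam',2*q[2]/4/c['fx']*(c['position'][2]-P[2]),P.round(4))
```

arm_command(
  deltas=[
    [[-2, 0.4, 1.5], [0, 0, 0]],
    [[-4, 0.8, 3], [0, 0, 0]],
    [[-5.5, 1.2, 4.5], [0, 0, 0]],
    [[-6.5, 1.5, 6], [0, 0, 0.3]],
    [[-6.5, 1.5, 7], [0, 0, 0.3]],
  ],
)

```text
time_s: 2.15
ee_pos: [0.4793, -0.1843, 0.148]
tcp_rot: [-0.0, 0.707, 0.707, -0.0]
ft_force: [-0.3, 0.1, -0.4]
gripper_width: 0.0854
grasp_force: 0.0
```

arm_command(
  deltas=[
    [[0, 0.1, 3.5], [0, 0, 0]],
    [[0, 0.1, 7], [0, 0, 0]],
    [[0, 0.1, 10], [0, 0, 0]],
    [[0, 0.1, 12.5], [0, 0, 0]],
    [[0, 0.1, 13.6], [0, 0, 0]],
  ],
)

```text
time_s: 2.65
ee_pos: [0.4787, -0.1819, 0.0112]
tcp_rot: [-0.002, 0.707, 0.708, -0.001]
ft_force: [-0.5, -0.1, -0.2]
gripper_width: 0.0852
grasp_force: 0.0
```

arm_command(
  deltas=[
    [[0, 0, 0], [0, 0, 0]],
    [[0, 0, 0], [0, 0, 0]],
    [[0, 0, 0], [0, 0, 0]],
    [[0, 0, 0], [0, 0, 0]],
    [[0, 0, 0], [0, 0, 0]],
  ],
  claw=170,
  force=20,
)

```text
time_s: 3.15
ee_pos: [0.4815, -0.1839, 0.0147]
tcp_rot: [0.001, 0.707, 0.707, 0.001]
ft_force: [0.1, 0.6, 6.6]
gripper_width: 0.0388
grasp_force: 20.1
```

arm_command(
  deltas=[
    [[0, 0, 0], [0, 0, 0]],
    [[0, 0, 0], [0, 0, 0]],
    [[0, 0, 0], [0, 0, 0]],
    [[0, 0, 0], [0, 0, 0]],
    [[0, 0, 0], [0, 0, 0]],
  ],
)

```text
time_s: 3.65
ee_pos: [0.4815, -0.1839, 0.0147]
tcp_rot: [0.001, 0.707, 0.707, 0.001]
ft_force: [-0.2, 0.6, 6.8]
gripper_width: 0.0386
grasp_force: 20.1
```

arm_command(
  deltas=[
    [[0, 0, -1.5], [0, 0, 0]],
    [[0, 0, -4], [0, 0, 0]],
    [[0, 0, -7], [0, 0, 0]],
    [[0, 0, -10], [0, 0, 0]],
    [[0, 0, -12], [0, 0, 0]],
  ],
)

```text
time_s: 4.15
ee_pos: [0.481, -0.1838, 0.1358]
tcp_rot: [0.001, 0.707, 0.707, 0.0]
ft_force: [0.7, -0.2, -0.5]
gripper_width: 0.0386
grasp_force: 20.4
```

arm_command(
  deltas=[
    [[-2.5, 0.1, 0], [0, 0, 0]],
    [[-6, 0.2, 0], [0, 0, 0]],
    [[-10, 0.3, 0], [0, 0, 0]],
    [[-12, 0.4, 0], [0, 0, 0]],
    [[-12.5, 0.4, 0], [0, 0, 0]],
  ],
)

```text
time_s: 4.65
ee_pos: [0.4847, -0.3107, 0.1335]
tcp_rot: [0.001, 0.708, 0.707, 0.0]
ft_force: [0.1, 1.1, -0.1]
gripper_width: 0.0389
grasp_force: 20.4
```

```bash
python3 to.py .489 -.366 .066 0
python3 - <<'E'
from h import *
c=optics.calibration('wrist');im=optics.capture('wrist');save('w2',im)
print(proj(c,[.4888,-.3664,.05]))
a=optics.capture('scene');save('s2',a)
b=cv2.resize(a[270:390,360:480],None,fx=5,fy=5,interpolation=cv2.INTER_CUBIC);save('both',np.hstack([cv2.resize(im[250:480,200:480],(390,320)),cv2.resize(b,(400,320))]))
E
```

```text
t 4.65 pos [ 0.4847 -0.3107  0.1335] yang -0.09 tilt [ 0.001 -0.001 -1.   ] w 0.0389 F [ 0.1  1.1 -0.1] g 20.4
delta cm [-5.52  0.43  6.76] turn [ 0.06  0.05 -0.09]
(np.float64(327.8924630740655), np.float64(326.46836305829936))
```

View pics/both.png

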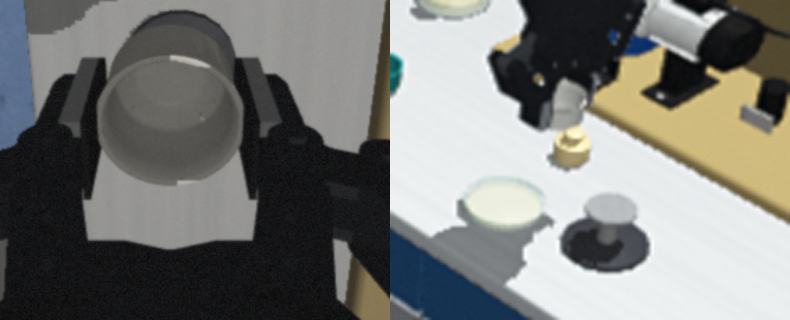

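The crucible is held level between the pads, its rim centre at wrist pixel about (322,337). The stand's plate is clear and unmoved.

Run:
```python
from h import *
c=optics.calibration('wrist'); s=arm.observe()
L=onz(c,200+98/1.393,337,s['ee_pos'][2]+.0153);Rr=onz(c,200+243/1.393,337,s['ee_pos'][2]+.0153);print('diam',Rr-L)
P=onz(c,322,250+121.5/1.393,s['ee_pos'][2]+.0153);print(P,P-s['ee_pos'])
for v in (58,185): print(onz(c,322,250+v/1.391,s['ee_pos'][2]+.0153))
print(s['ee_pos'])
im=cv2.imread('pics/s2.png')[300:385,400:475]
cs=optics.calibration('scene'); u,v=360+(610-390)/400*120,270+210/320*120
print('top',onz(cs,u,v,.05))
```

```text
diam [ 3.87568494e-02 -3.61235392e-05  0.00000000e+00]
[ 0.48405701 -0.30770372  0.14835749] [4.42859498e-05 5.70806669e-04 1.53000000e-02]
[ 0.48407441 -0.28899568  0.14835749]
[ 0.48403792 -0.3282222   0.14835749]
[ 0.48401272 -0.30827453  0.13305749]
top [ 0.48694241 -0.36795443  0.05      ]
```

arm_command(
  deltas=[
    [[-2, 0.2, 0], [0, 0, 0]],
    [[-4, 0.3, 0], [0, 0, 0]],
    [[-5.5, 0.4, 1.5], [0, 0, 0]],
    [[-5.8, 0.4, 3], [0, 0, 0]],
    [[-5.8, 0.4, 4.5], [0, 0, 0]],
  ],
)

```text
time_s: 5.25
ee_pos: [0.4886, -0.3679, 0.0868]
tcp_rot: [0.0, 0.707, 0.707, -0.0]
ft_force: [0.3, 0.6, -0.2]
gripper_width: 0.0382
grasp_force: 20.4
```

arm_command(
  deltas=[
    [[0, 0, 0], [0, 0, 0]],
    [[0, 0, 0], [0, 0, 0]],
    [[0, 0, 0.5], [0, 0, 0]],
    [[0, 0, 0.8], [0, 0, 0]],
    [[0, 0, 0.8], [0, 0, 0]],
  ],
)

```text
time_s: 5.75
ee_pos: [0.4885, -0.3663, 0.0802]
tcp_rot: [-0.0, 0.707, 0.708, -0.0]
ft_force: [-1.1, 0.6, -0.4]
gripper_width: 0.0388
grasp_force: 20.4
```

```bash
python3 to.py .488 -.367 .0655 0
python3 - <<'E'
from h import *
a=optics.capture('scene')
save('place',cv2.resize(a[300:390,370:490],None,fx=6,fy=6,interpolation=cv2.INTER_CUBIC))
E
```

```text
t 5.75 pos [ 0.4885 -0.3663  0.0802] yang 0.07 tilt [-0.  0. -1.] w 0.0388 F [-1.1  0.6 -0.4] g 20.4
delta cm [-0.07 -0.05  1.47] turn [-0.01 -0.    0.07]
```

View pics/place.png

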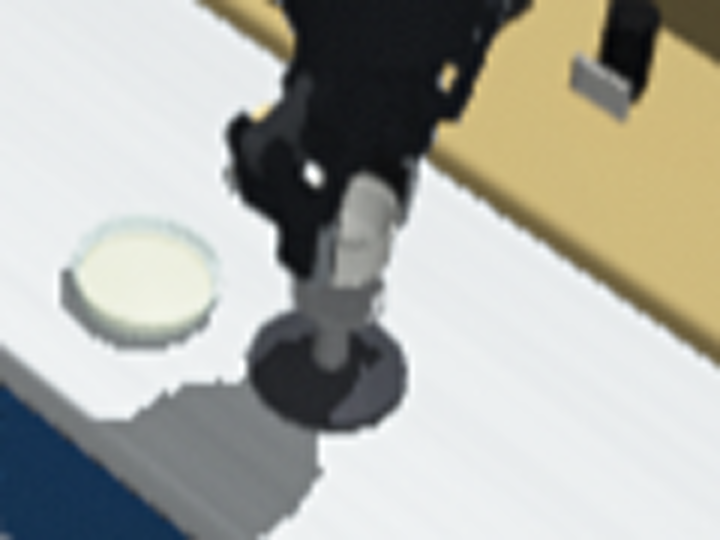

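The crucible is upright over the plate. I'll lower it gently to contact.

arm_command(
  deltas=[
    [[0, 0, 0.3], [0, 0, 0]],
    [[0, 0, 0.6], [0, 0, 0]],
    [[0, 0, 0.9], [0, 0, 0]],
    [[0, 0, 1.2], [0, 0, 0]],
    [[0, 0, 1.4], [0, 0, 0]],
  ],
)

```text
time_s: 6.3
ee_pos: [0.4884, -0.3663, 0.0659]
tcp_rot: [-0.0, 0.707, 0.707, -0.0]
ft_force: [-0.4, 0.6, -0.5]
gripper_width: 0.0388
grasp_force: 20.4
```

arm_command(
  deltas=[
    [[0, 0, 0], [0, 0, 0]],
    [[0, 0, 0.05], [0, 0, 0]],
    [[0, 0, 0.1], [0, 0, 0]],
    [[0, 0, 0.15], [0, 0, 0]],
    [[0, 0, 0.15], [0, 0, 0]],
  ],
)

```text
time_s: 6.8
ee_pos: [0.4886, -0.3665, 0.0649]
tcp_rot: [0.0, 0.707, 0.707, -0.0]
ft_force: [0.1, -0.3, -0.8]
gripper_width: 0.0388
grasp_force: 20.4
```

arm_command(
  deltas=[
    [[0, 0, 0.05], [0, 0, 0]],
    [[0, 0, 0.1], [0, 0, 0]],
    [[0, 0, 0.15], [0, 0, 0]],
    [[0, 0, 0.15], [0, 0, 0]],
    [[0, 0, 0.15], [0, 0, 0]],
  ],
)

```text
time_s: 7.3
ee_pos: [0.4887, -0.3666, 0.0647]
tcp_rot: [0.001, 0.707, 0.708, -0.0]
ft_force: [-1.6, 2.2, 8.4]
gripper_width: 0.0386
grasp_force: 20.8
```

arm_command(
  deltas=[
    [[0, 0, -0.1], [0, 0, 0]],
    [[0, 0, -0.1], [0, 0, 0]],
    [[0, 0, -0.1], [0, 0, 0]],
    [[0, 0, -0.1], [0, 0, 0]],
    [[0, 0, -0.1], [0, 0, 0]],
  ],
)

```text
time_s: 7.8
ee_pos: [0.4888, -0.3666, 0.0647]
tcp_rot: [0.0, 0.707, 0.707, 0.0]
ft_force: [-0.8, 0.9, 5.3]
gripper_width: 0.0382
grasp_force: 20.7
```

arm_command(
  deltas=[
    [[0, 0, 0], [0, 0, 0]],
    [[0, 0, 0], [0, 0, 0]],
    [[0, 0, 0], [0, 0, 0]],
    [[0, 0, 0], [0, 0, 0]],
    [[0, 0, 0], [0, 0, 0]],
  ],
  claw=40,
)

```text
time_s: 8.3
ee_pos: [0.4885, -0.3664, 0.0641]
tcp_rot: [-0.0, 0.707, 0.707, -0.0]
ft_force: [-0.3, 0.7, -0.5]
gripper_width: 0.0719
grasp_force: 0.0
```

arm_command(
  deltas=[
    [[0, 0, -1], [0, 0, 0]],
    [[0, 0, -3], [0, 0, 0]],
    [[0, 0, -6], [0, 0, 0]],
    [[0, 0, -10], [0, 0, 0]],
    [[0, 0, -14], [0, 0, 0]],
  ],
)

```text
time_s: 8.8
ee_pos: [0.4882, -0.3661, 0.206]
tcp_rot: [-0.0, 0.707, 0.707, -0.0]
ft_force: [0.4, -0.6, -0.1]
gripper_width: 0.0718
grasp_force: 0.0
```

```bash
python3 to.py .4927 .2403 .2 82.5
python3 - <<'E'
from h import *
c=optics.calibration('wrist');im=optics.capture('wrist')
a=optics.capture('scene')[300:390,370:490]
u,v=map(int,proj(c,[.4887,-.3664,.08]));print(u,v);y0=max(0,min(v-100,280));x0=max(0,u-130)
save('placed',np.hstack([cv2.resize(im[y0:y0+200,x0:x0+260],(390,300)),cv2.resize(a,(400,300),interpolation=2)]));save('w4',im)
E
```

```text
t 8.8 pos [ 0.4882 -0.3661  0.206 ] yang 0.06 tilt [-0.  0. -1.] w 0.0718 F [ 0.4 -0.6 -0.1] g 0.0
delta cm [60.64  0.51  0.63] turn [-0.000e+00 -4.000e-02 -8.244e+01]
322 229
```

View pics/placed.png

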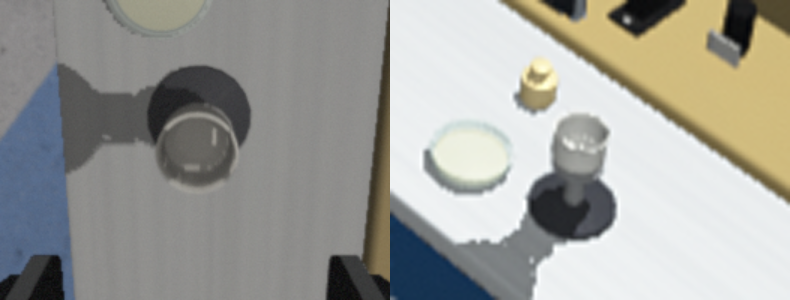

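The crucible stands upright, centred on the plate. Next the lid.

arm_command(
  deltas=[
    [[4.9, 0, -0.8], [0, 0, 0]],
    [[9.8, 0, -1.6], [0, 0, 0]],
    [[14.7, 0, -2.4], [0, 0, 0]],
    [[19.6, 0, -3.2], [0, 0, 0]],
    [[24.5, 0, -3.5], [0, 0, 0]],
  ],
  claw=0,
)

```text
time_s: 9.4
ee_pos: [0.4883, -0.1198, 0.2404]
tcp_rot: [0.001, 0.707, 0.707, 0.001]
ft_force: [1.0, 0.4, -0.3]
gripper_width: 0.0851
grasp_force: 0.0
```

arm_command(
  deltas=[
    [[4.9, 0, 0], [0, 0, 0]],
    [[9.8, 0, 0], [0, 0, 0]],
    [[14.7, 0, 0], [0, 0, 0]],
    [[19.6, 0, 0], [0, 0, 0]],
    [[23, 0, 0], [0, 0, 0]],
  ],
)

```text
time_s: 9.9
ee_pos: [0.4874, 0.1114, 0.2397]
tcp_rot: [-0.0, 0.706, 0.708, 0.0]
ft_force: [0.3, -0.4, 1.5]
gripper_width: 0.0854
grasp_force: 0.0
```

arm_command(
  deltas=[
    [[0, 0, 0], [0, 0, -8]],
    [[0, 0, 0], [0, 0, -16]],
    [[0, 0, 0], [0, 0, -24]],
    [[0, 0, 0], [0, 0, -32]],
    [[0, 0, 0], [0, 0, -40]],
  ],
)

```text
time_s: 10.4
ee_pos: [0.4878, 0.1087, 0.2394]
tcp_rot: [-0.0, 0.419, 0.908, -0.0]
ft_force: [0.4, 0.6, -0.5]
gripper_width: 0.0853
grasp_force: 0.0
```

arm_command(
  deltas=[
    [[0, 0, 0], [0, 0, -8.5]],
    [[0, 0, 0], [0, 0, -17]],
    [[0, 0, 0], [0, 0, -25.5]],
    [[0, 0, 0], [0, 0, -34]],
    [[0, 0, 0], [0, 0, -42.4]],
  ],
)

```text
time_s: 10.9
ee_pos: [0.4877, 0.1085, 0.2394]
tcp_rot: [-0.0, 0.063, 0.998, -0.0]
ft_force: [0.3, -0.7, -0.4]
gripper_width: 0.0852
grasp_force: 0.0
```

```bash
python3 to.py .4927 .2403 .2 82.5
python3 - <<'E'
from h import *
c=optics.calibration('wrist');im=optics.capture('wrist');save('w5',im)
print(c['fx'],c['position'],proj(c,[.4927,.2403,.126]))
E
```

```text
t 10.9 pos [0.4877 0.1085 0.2394] yang 82.81 tilt [-0. -0. -1.] w 0.0852 F [ 0.3 -0.7 -0.4] g 0.0
delta cm [ 1.16 13.14  3.94] turn [-0.   -0.01  0.31]
370.61749560952995 [0.40950457 0.11834185 0.37453794] (np.float64(511.00338348554783), np.float64(218.22425614775483))
```

View pics/w5.png

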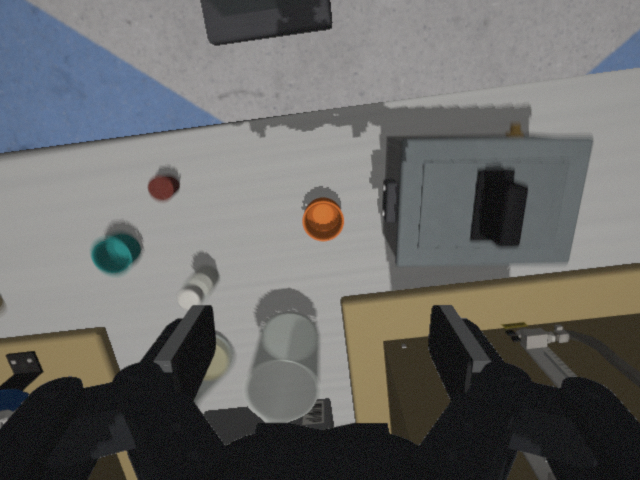

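The wrist view shows the lid's black handle with its top face centred at about (512,214), where (511,218) was predicted. The lid's edges lie along the image axes, so the yaw agrees. I'll check the cabinet clearance and the handle numbers.

```bash
python3 - <<'E'
from h import *
c=optics.calibration('wrist')
print('handle',onz(c,512,214.5,.126),[onz(c,*p,.126).round(4) for p in((501,183),(526,184),(520,246),(497,245))])
print('cab',[onz(c,*p,.015).round(3) for p in((350,297),(600,270),(390,342),(500,332))])
print('lid corners',[onz(c,*p,.088).round(4)[:2] for p in((592,140),(568,263),(398,265),(401,138))])
E
python3 to.py .4915 .2403 .2 82.5
```

```text
handle [0.48939377 0.24091084 0.126     ] [array([0.4664, 0.2328, 0.126 ]), array([0.4691, 0.2495, 0.126 ]), array([0.5134, 0.2474, 0.126 ]), array([0.5107, 0.2311, 0.126 ])]
cab [array([0.597, 0.126, 0.015]), array([0.597, 0.39 , 0.015]), array([0.658, 0.165, 0.015]), array([0.66 , 0.287, 0.015])]
lid corners [array([0.4506, 0.3172]), array([0.5494, 0.3075]), array([0.5341, 0.167 ]), array([0.4318, 0.1751])]
t 10.95 pos [0.4878 0.1085 0.2394] yang 83.11 tilt [-0.  0. -1.] w 0.0857 F [ 0.5 -0.6 -0.8] g 0.0
delta cm [ 1.21 13.13  3.94] turn [ 0.   -0.    0.61]
```

arm_command(
  deltas=[
    [[0.4, 4, 0], [0, 0, 0]],
    [[0.8, 8, 0], [0, 0, 0]],
    [[1.2, 12, 0], [0, 0, 0]],
    [[1.3, 13.2, 2], [0, 0, 0]],
    [[1.3, 13.2, 5], [0, 0, 0]],
  ],
)

```text
time_s: 11.45
ee_pos: [0.4943, 0.2442, 0.1908]
tcp_rot: [0.003, 0.066, 0.998, 0.002]
ft_force: [-0.5, 0.5, -0.4]
gripper_width: 0.085
grasp_force: 0.0
```

arm_command(
  deltas=[
    [[0, 0, 1], [0, 0, 0]],
    [[0, 0, 3], [0, 0, 0]],
    [[0, 0, 5], [0, 0, 0]],
    [[0, 0, 7], [0, 0, 0]],
    [[0, 0, 7.7], [0, 0, 0]],
  ],
)

```text
time_s: 11.95
ee_pos: [0.4914, 0.2402, 0.111]
tcp_rot: [-0.001, 0.067, 0.998, -0.001]
ft_force: [-0.6, -0.2, 0.7]
gripper_width: 0.0851
grasp_force: 0.0
```

```bash
python3 to.py .491 .2408 .112 83.2
python3 - <<'E'
from h import *
c=optics.calibration('wrist');im=optics.capture('wrist');print([proj(c,[.491,.2408,.126])])
save('w6',np.hstack([cv2.resize(im,(400,300)),cv2.resize(optics.capture('scene')[185:275,220:340],(400,300))]))
E
```

```text
t 11.95 pos [0.4914 0.2402 0.111 ] yang 82.34 tilt [-0.003 -0.001 -1.   ] w 0.0851 F [-0.6 -0.2  0.7] g 0.0
delta cm [ 0.05  0.06 -0.1 ] turn [-0.09 -0.16 -0.86]
[(np.float64(323.3536338153347), np.float64(337.08657998920177))]
```

View pics/w6.png

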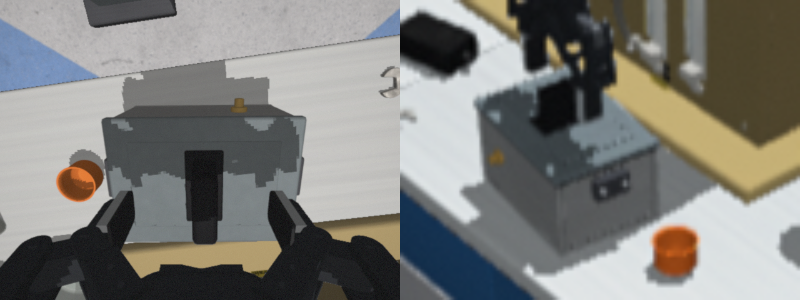

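The handle stands square between the fingers, so I'll close on it.

arm_command(
  deltas=[
    [[0, 0, 0], [0, 0, 0]],
    [[0, 0, 0], [0, 0, 0]],
    [[0, 0, 0], [0, 0, 0]],
    [[0, 0, 0], [0, 0, 0]],
    [[0, 0, 0], [0, 0, 0]],
  ],
  claw=255,
  force=90,
)

```text
time_s: 12.55
ee_pos: [0.4928, 0.2416, 0.1132]
tcp_rot: [0.001, 0.066, 0.998, 0.001]
ft_force: [0.8, -0.3, -0.8]
gripper_width: 0.0142
grasp_force: 87.9
```

arm_command(
  deltas=[
    [[0, 0, 0], [0, 0, 0]],
    [[0, 0, 0], [0, 0, 0]],
    [[0, 0, 0], [0, 0, 0]],
    [[0, 0, 0], [0, 0, 0]],
    [[0, 0, 0], [0, 0, 0]],
  ],
)

```text
time_s: 13.05
ee_pos: [0.493, 0.2416, 0.1131]
tcp_rot: [0.001, 0.066, 0.998, 0.001]
ft_force: [-1.1, 1.5, 6.4]
gripper_width: 0.0143
grasp_force: 88.8
```

arm_command(
  deltas=[
    [[0, 0, -0.2], [0, 0, 0]],
    [[0, 0, -0.4], [0, 0, 0]],
    [[0, 0, -0.6], [0, 0, 0]],
    [[0, 0, -0.8], [0, 0, 0]],
    [[0, 0, -0.8], [0, 0, 0]],
  ],
)

```text
time_s: 13.55
ee_pos: [0.4929, 0.2413, 0.1211]
tcp_rot: [0.0, 0.066, 0.998, 0.0]
ft_force: [1.7, 0.7, -1.9]
gripper_width: 0.0136
grasp_force: 89.7
```

arm_command(
  deltas=[
    [[0, 0, -0.4], [0, 0, 0]],
    [[0, 0, -0.8], [0, 0, 0]],
    [[0, 0, -1.2], [0, 0, 0]],
    [[0, 0, -1.5], [0, 0, 0]],
    [[0, 0, -1.7], [0, 0, 0]],
  ],
)

```text
time_s: 14.05
ee_pos: [0.492, 0.2409, 0.1375]
tcp_rot: [-0.0, 0.066, 0.998, -0.0]
ft_force: [0.1, -0.0, -2.8]
gripper_width: 0.0139
grasp_force: 89.5
```

arm_command(
  deltas=[
    [[0, 0, 0], [0, 0, 0]],
    [[0, 0, 0], [0, 0, 0]],
    [[0, 0, 0], [0, 0, 0]],
    [[0, 0, 0], [0, 0, 0]],
    [[0, 0, 0], [0, 0, 0]],
  ],
)

```text
time_s: 14.55
ee_pos: [0.4924, 0.2411, 0.1371]
tcp_rot: [-0.0, 0.066, 0.998, -0.0]
ft_force: [-0.6, 0.2, -2.1]
gripper_width: 0.0142
grasp_force: 89.5
```

```bash
python3 to.py
python3 - <<'E'
from h import *
b=optics.capture('scene')
save('fin',np.hstack([cv2.resize(b[185:275,220:340],(400,300),interpolation=2),cv2.resize(b[300:390,370:490],(400,300),interpolation=2)]))
E
```

```text
t 14.55 pos [0.4924 0.2411 0.1371] yang 82.46 tilt [-0. -0. -1.] w 0.0142 F [-0.6  0.2 -2.1] g 89.5
```

View pics/fin.png

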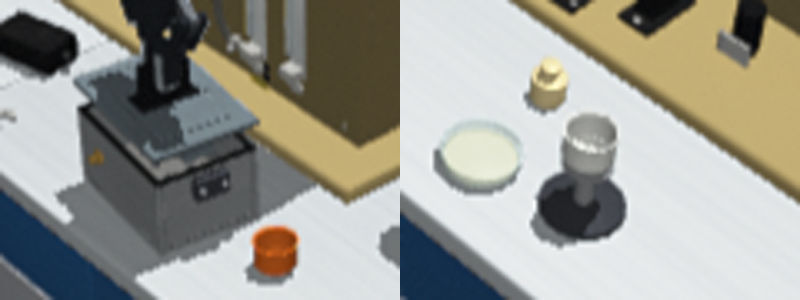

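The lid hangs level about 24 mm over the rim: its front corner rose about 7 px, which matches, and the 2.1 N load is the lid's weight. The crucible is unmoved on the stand. Handing in.

```bash
python3 -c "
from h import *
print(arm.close_job())"; python3 to.py
```

```text
the job is handed in; nothing more can be done
None
the job is handed in; nothing more can be done
```

The crucible stands upright and centred on the stand's top plate, and I handed the job in with the gripper holding the lid level about 24 mm over the rim; the hand-in returned no verdict.

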